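# Fish the rolling pin out of the half-lidded pan

## Robot

A 6-joint arm with a two-finger parallel gripper is mounted at the origin on the work surface. World frame = base frame: x ahead of the robot, y to its left, z up, the work surface at z = 0. Lengths are in mm, angles in degrees, forces in N, time in s.
With the tool pointing down it reaches from about 250 to 725 mm from the base axis. Payload 4 kg.
Tool frame: the origin (TCP) lies at the very end of the fingers, on their centre line; the grasp point (between the pads) lies 19 mm behind it; z points along the fingers, y is the direction in which the jaws open and shut (so a half turn about z gives the same grasp; the last joint's range is limited). The gripper opens to 85 mm and grips with 20 to 120 N. Pads are 22 mm wide; open, the fingers measure 114 mm over their backs; the gripper's body (76 mm by 85 mm) begins 54 mm behind the grasp point. The pads swing forward as they close: fully open they stand 13 mm farther back than shut.
Start: joints at [-75.229, 13.785, 0.286, 76.501, 0, 90], TCP at [127.475, -483.477, 231.306] pointing down, gripper open.
Joint ranges: [-155.79, 155.79], [-60.16, 107.12], [-62.33, 73.08], [-114, 123.19], [-81.49, 82.49], [-180, 180]. Speed limits (degrees/s): [159.86, 159.86, 180, 180, 180, 180].

## Interface

Orientations are given as [roll, pitch, yaw] about the fixed x, y, z axes, in that order (R = Rz(yaw) Ry(pitch) Rx(roll)).
In Python, from cell import state, capture, close_job gives the robot as it stands.
- The arm moves only by the shell command python3 -m inch 'ROWS' [FORCE]. ROWS is JSON, a list of rows, each a list of 7 numbers: the shift along the tool's x, y, z in mm, then the turn, a rotation vector about the tool's x, y, z in rad, then the closure, from -1 (fully open) to 1 (shut). In form: [[x, y, z, wx, wy, wz, jaw], ...]. A call has 1 to 12 rows; each row shifts and turns the commanded pose from where the row before left it, along the tool's axes as they then stand; what a row does not reach is not made up. A row lasts 1/10 s, in which the tool goes at most 50 mm and 8.59 degrees, less where a joint would pass 70% of its speed; a pose out of reach is approached as far as the arm can. A call with a gripper value outside its range is refused whole. The fingers move at their own pace and stop on an object; FORCE is the grip in N (left out, the last holds). Time passes only in rows, so rows that do not move let the fingers close. It gives the time, the measured TCP pose, the force and the opening at its end, in the units of the state.
- state(): the state, without advancing time (a new reading comes with each control period).
- capture(name): name is "side" or "top"; returns a dict with "color" (420x560x3 uint8, red, green, blue), "range_z" (420x560 float32, mm along the optical axis (not along the pixel's ray), 0 where there is no reading), "intrinsics" (3x3 intrinsics, pixels), "origin" and "rotation" of the camera in the world. Camera axes: x right, y up, looking along -z (the intrinsics and any distortion apply to the point x, -y, -z); pixel columns grow to the right and rows downward; lengths in mm; the calibration is good to about 2 mm. A picture is of the moment at which its call begins.
- close_job(): hands the job in, once; it reports no verdict.
The state is a dict: "time_s": time; "joint_positions": joint angles; "qvel": joint speeds; "joint_torque": joint torques, N m; "tool_pos": TCP position; "eef_rot": TCP orientation; "contact_force": force on the tool from outside, world axes, zero at the start; "wrist_torque": the same for the moment, N m; "width": finger opening in mm.
Only numpy, scipy, OpenCV 4.12 (cv2) and the standard library are available. Lean on these libraries where they do the work, as an engineer would, in place of code of your own. Each camera call takes 0.05 s, during which the arm holds its last target.

## Task

The long rolling pin has slipped under the fixed half lid of the ingredient pan: take hold of it through the opening, tilt it, and draw it out diagonally without prying hard against the lid or the pan. Finish holding it still in the gripper, clear of the pan with every part of it at least 5 cm above the pan's rim, and do not let go. Leave the other things on the table where they stand.

Things in the scene. Friction and masses are not known exactly. Their poses are not given: they have to be found in the camera images.
- pan: White plastic pan, 330 mm long (its x) x 200 mm wide (y) x 90 mm high, walls and floor 5 mm thick, fixed. Origin: centre of its underside. A fixed clear lid 6 mm thick on the rim (90 to 96 mm up) covers it from the -x end to x = +10 mm, where its edge is a dark steel strip; from there to the +x end wall (inside at x = +160 mm) it is open: an opening 150 mm (x) by 190 mm (y).
- pan_opening (a point): Middle of the opening at rim height (pan x = +85 mm, y = 0, z = 90 mm); same axes as the pan.
- lid_edge (a point): Middle of the lid's edge at the opening, at the lid's underside (pan x = +10 mm, z = 90 mm).
- pin: Plain wooden rolling pin, 280 mm long along its x, round, 32 mm thick over the middle 200 mm, each end tapering over 40 mm to 22 mm; about 0.1 to 0.25 kg, centre of mass at the middle. Origin: its middle, on the axis. At the start it lies on the pan's floor (axis 21 mm above the table), roughly along the pan, its x axis towards the open end; about 135 mm of it is under the opening and the rest under the lid. It can roll.
- pin_end_a (a point): Centre of the pin's end face at its +x end (140 mm from the middle); at the start the end under the opening.
- pin_end_b (a point): Centre of the pin's end face at its -x end; at the start the end under the lid.
- tin: closed food tin, 72 mm across, 100 mm high, upright; a bystander, loose. Origin: middle of its underside.
- jar: glass jar with steel cap, 68 mm across, 110 mm high, upright; a bystander, loose. Origin: middle of its underside.
- cup: steel cup, 72 mm across, 75 mm high, upright; a bystander, loose. Origin: middle of its underside.
- spatula: spatula lying flat on the table; a bystander, loose. Origin: underside, x along it towards the blade.
- carton: small cardboard carton 70 x 100 x 60 mm; a bystander, loose. Origin: middle of its underside.
- pestle: wooden pestle 44 mm across its foot, 115 mm high, upright; a bystander, loose. Origin: middle of its underside.
- bowl: steel bowl 120 mm across, 50 mm high; a bystander, loose. Origin: middle of its underside.

How it is judged (in metres and radians):
On the way:
1. The pin is held slanting through the opening, its leading end above the rim, its other end still inside the pan (z of pin_end_a in the frame of pan above 0.105 m and z of pin_end_b in the frame of pan below 0.09 m and x of pin_end_a in the frame of pan above 0.01 m and contact force between the fingers and pin above 1 N), for 0.05 s.
At the end, for the whole second after the job is handed in: The pin is held in the fingers (more than 1 N), both its ends more than 135 mm above the table (45 mm above the rim, so well clear of it), touching the pan nowhere, still (under 40 mm/s and 0.3 rad/s) (height (world z) of each of pin_end_a, pin_end_b above 0.135 m and contact force between the fingers and pin above 1 N and contact force between pin and pan below 0.2 N and linear speed of pin below 0.04 m/s and angular speed of pin below 0.3 rad/s); the arm keeps its last pose, push and grip.
It fails at once if The pin is pried against the pan or its lid with more than 40 N (contact force between pin and pan above 40 N).
It fails at once if A bystander on the table is shifted by more than 40 mm (distance of any of tin, jar, cup, spatula, carton, pestle, bowl from where it was at the start of the episode above 0.04 m).
It also fails if it takes over 37 s, if anything falls off the work surface, if the arm or the gripper's body presses on something with over 40 N, if the wrist force passes 120 N, or if a joint passes its speed limit or range.

## Working session

There is one attempt and no reset: what is moved stays moved. The work goes in short steps, Python scripts to look and compute and a shell command to move; the robot and the scene stay as the last step left them, time stands still between calls to the robot, and variables do not carry over. Pictures are saved under pics/ and viewed, and the job is handed in when it is done.

```bash
ls; mkdir -p pics
cat > h.py <<'E'
import numpy as np,cv2,pickle
from cell import state,capture
def snap(n,name):
    d=capture(n); cv2.imwrite(f'pics/{name}.png',d['color'][:,:,::-1]); pickle.dump(d,open(f'pics/{name}.pkl','wb')); return d
def load(name): return pickle.load(open(f'pics/{name}.pkl','rb'))
def w(d,u,v,z=None):
    """pixel to world: via depth, or intersect plane z"""
    K=np.array(d['intrinsics']);R=np.array(d['rotation']);o=np.array(d['origin'])
    r=np.linalg.inv(K)@[u,v,1.]; r=R@np.array([r[0],-r[1],-r[2]])
    if z is None: s=d['range_z'][int(v),int(u)]
    else: s=(z-o[2])/r[2]
    return o+s*r
E
python3 - <<'E'
from h import *
for n in('side','top'):
    d=snap(n,n+'0'); print(n,d['origin'],np.round(d['rotation'],3).tolist(),d['intrinsics'])
print(state())
E
```

```text
pics
side [145.58812214 630.74213779 994.3607763 ] [38.325, -0.839, -145.569] [[500.03173204   0.         277.74022395]
 [  0.         500.03173204 219.44157548]
 [  0.           0.           1.        ]]
top [ 292.54635881   12.87221759 1411.43001414] [11.801, -0.296, -90.145] [[438.61791642   0.         279.50324174]
 [  0.         438.61791642 202.1608717 ]
 [  0.           0.           1.        ]]
{'time_s': 0.1, 'joint_positions': array([-7.52278105e+01,  1.38292555e+01,  2.20297951e-01,  7.65005927e+01,
       -2.10383651e-03,  8.99997175e+01]), 'qvel': array([-0.01425647, -0.08436299,  0.09442391,  0.10252952, -0.08082398,
        0.01943492]), 'joint_torque': array([-8.56740844e-04, -3.73137009e+01,  2.53010130e+01,  1.08699253e-02,
       -1.38125424e-05, -2.21202107e-06]), 'tool_pos': array([ 127.33269246, -482.92751834,  230.48243252]), 'eef_rot': array([-1.79890450e+02,  2.10329258e-03,  1.47724760e+01]), 'contact_force': array([ 0.14509048, -0.60513145, -0.68544436]), 'wrist_torque': array([-0.00332036,  0.00794172, -0.01916894]), 'width': 85.65758518854642}
```

Rotation is rpy; fixing the helper and viewing.

```bash
sed -i "s/R=np.array(d\['rotation'\])/R=Rot.from_euler('xyz',d['rotation'],degrees=True).as_matrix()/; 1a from scipy.spatial.transform import Rotation as Rot" h.py; sed -n 1,12p h.py
```

```text
import numpy as np,cv2,pickle
from scipy.spatial.transform import Rotation as Rot
from cell import state,capture
def snap(n,name):
    d=capture(n); cv2.imwrite(f'pics/{name}.png',d['color'][:,:,::-1]); pickle.dump(d,open(f'pics/{name}.pkl','wb')); return d
def load(name): return pickle.load(open(f'pics/{name}.pkl','rb'))
def w(d,u,v,z=None):
    """pixel to world: via depth, or intersect plane z"""
    K=np.array(d['intrinsics']);R=Rot.from_euler('xyz',d['rotation'],degrees=True).as_matrix();o=np.array(d['origin'])
    r=np.linalg.inv(K)@[u,v,1.]; r=R@np.array([r[0],-r[1],-r[2]])
    if z is None: s=d['range_z'][int(v),int(u)]
    else: s=(z-o[2])/r[2]
```

View pics/side0.png

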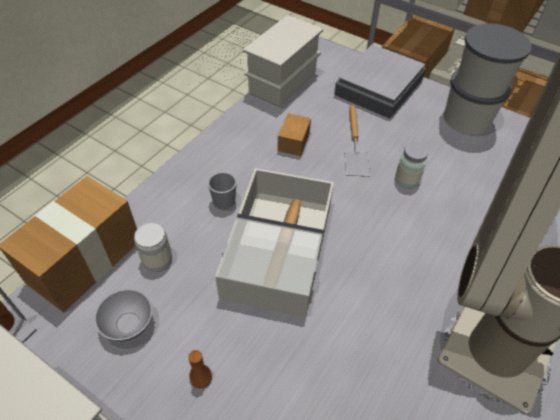

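View pics/top0.png

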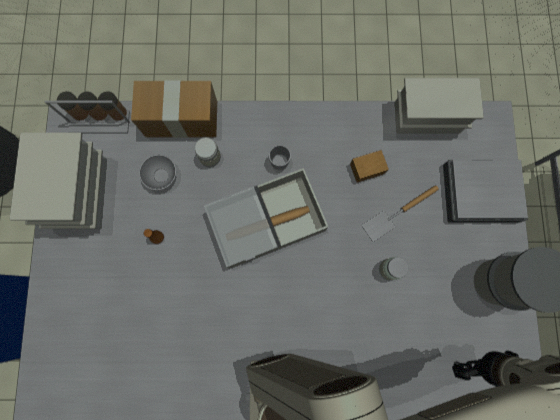

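The top view shows the pan around px (266,218), with the opening on the right (towards -y) and the pin running from (228,236) to (310,213). Next I'll enlarge it.

Run:
```python
from h import *
d=load('top0'); c=d['color'][160:275,195:340,::-1]
cv2.imwrite('pics/topc.png',cv2.resize(c,None,fx=5,fy=5,interpolation=cv2.INTER_CUBIC))
d=load('side0'); c=d['color'][165:320,210:345,::-1]
cv2.imwrite('pics/sidec.png',cv2.resize(c,None,fx=3.8,fy=3.8,interpolation=cv2.INTER_CUBIC))
```

```text
(no output)
```

View pics/topc.png

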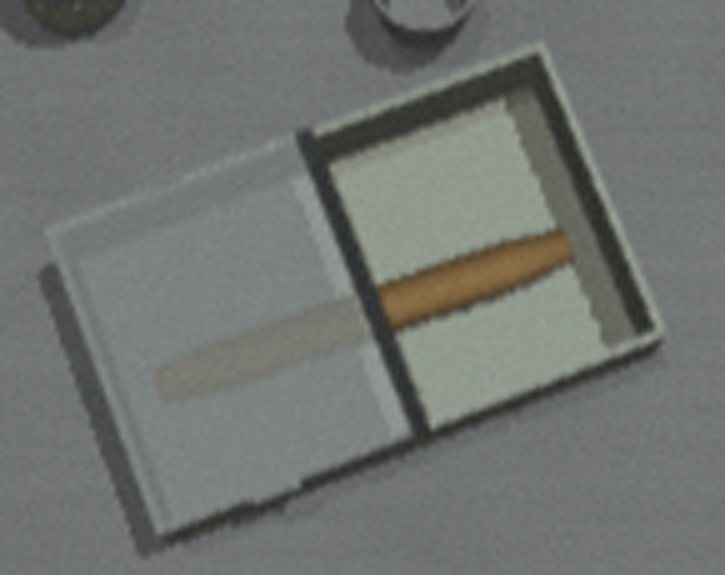

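View pics/sidec.png

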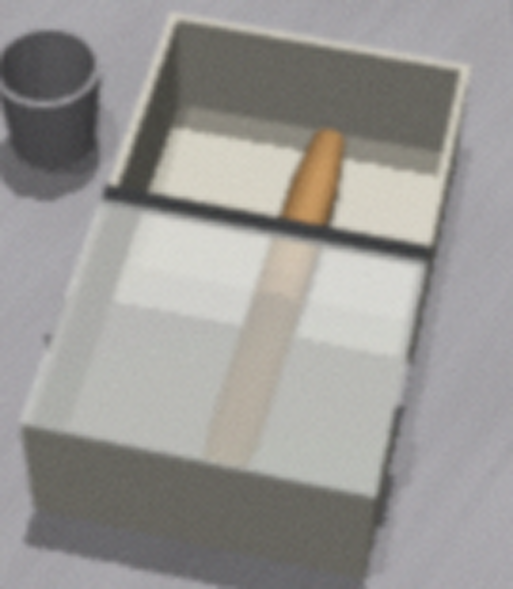

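Top crop: open-end rim corners are at (541,43) and (662,338), lid corners at (47,232) and (160,535), and the steel strip runs (305,135)–(422,432). The pin runs from (573,245) to (157,383).

Run:
```python
from h import *
d=load('top0'); 
f=lambda u,v,z:w(d,195+(u+.5)/5-.5,160+(v+.5)/5-.5,z)
A=f(541,43,90);B=f(662,338,90);C=f(47,232,96);D=f(160,535,96)
for p in(A,B,C,D):print(p.round(1))
print('len',np.linalg.norm((A-C)[:2]),np.linalg.norm((B-D)[:2]),'wid',np.linalg.norm((A-B)[:2]),np.linalg.norm((C-D)[:2]))
ctr=(A+B+C+D)/4; ex=((A+B)-(C+D)); yaw=np.degrees(np.arctan2(ex[1],ex[0])); ey=A-B; print('pan',ctr,yaw,np.degrees(np.arctan2(ey[1],ey[0]))-90)
a=f(573,245,21);b=f(157,383,21);print('pin',a,b,np.linalg.norm(a-b),(a+b)/2,np.degrees(np.arctan2(*(a-b)[1::-1])))
S=(f(312,135,96)+f(422,432,96))/2;print('strip',S)
s=load('side0')
g=lambda u,v,z:w(s,210+(u+.5)/3.8-.5,165+(v+.5)/3.8-.5,z)
for u,v,z in((175,15,90),(467,66,90),(25,425,96),(375,497,96),(333,131,21),(230,462,21)):print('side',g(u,v,z).round(1))
for n,dd in(('top',d),('side',s)):
  for nm,uv in (('tin/jar',(152,240)),):pass
# pin depth ridge
for t in np.linspace(0,1,9):
  u,v=(400+t*165,302+t*(248-302)); print(f(u,v,None).round(0),end=' ')
# bystanders
print()
for nm,(u,v) in dict(bowl=(158,172),jar1=(206,148),cup=(280,152),carton=(370,165),spat=(400,212),jar=(395,267),pestle=(152,235)).items(): print(nm,w(d,u,v).round(0))
```

```text
[677.1 -67.8  90. ]
[ 490.6 -139.    90. ]
[555.7 236.1  96. ]
[372. 163.  96.]
len 327.27795765980267 324.46978455057985 wid 199.63474844964168 197.6888828932567
pan [523.8393598   48.07503258  93.        ] -68.40210009434915 -69.11418517773535
pin [561.64100317 -90.91183373  21.        ] [472.52392    175.63003001  21.        ] 281.0452270320521 [517.08246158  42.35909814  21.        ] -71.51287142140534
strip [524.73264414  40.96109402  96.        ]
side [675.9 -68.6  90. ]
side [ 495.1 -140.5   90. ]
side [555.7 237.4  96. ]
side [373.  165.1  96. ]
side [565.5 -95.7  21. ]
side [474.8 155.3  21. ]
[523.  21.  30.] [527.   8.  34.] [531.  -6.  33.] [535. -19.  37.] [540. -32.  32.] [543. -45.  39.] [548. -58.  35.] [553. -72.  34.] [558. -85.  28.] 
bowl [688. 407.  10.]
jar1 [743. 236.  93.]
cup [750.   3.  31.]
carton [ 697. -286.   57.]
spat [ 552. -387.   12.]
jar [ 369. -334.  110.]
pestle [467. 391.  93.]
```

Both cameras agree: the pan is at about (524,48) with yaw -69°. The pin's end a is at about (563,-92) with axis yaw -71.5°, and its length measures 281 mm against 280 mm stated. I'll grasp about 58 mm back from end a, at (544,-37), which is pan x≈85.

```bash
python3 -m inch '[[40,-25,0,0,0,0,-1],[40,-25,0,0,0,0,-1],[40,-25,0,0,0,0,-1],[40,-25,0,0,0,0,-1],[40,-25,0,0,0,0,-1],[40,-25,0,0,0,0,-1],[40,-25,0,0,0,0,-1],[40,-25,0,0,0,0,-1],[40,-25,0,0,0,0,-1],[40,-25,0,0,0,0,-1],[40,-25,0,0,0,0,-1],[40,-25,0,0,0,0,-1]]' && python3 -m inch '[[36,-25,0,0,0,-0.136,-1],[0,0,0,0,0,-0.136,-1],[0,0,0,0,0,-0.136,-1],[0,0,0,0,0,-0.136,-1],[0,0,0,0,0,-0.136,-1],[0,0,0,0,0,-0.136,-1],[0,0,0,0,0,-0.136,-1],[0,0,0,0,0,-0.136,-1],[0,0,0,0,0,-0.136,-1],[0,0,0,0,0,-0.136,-1],[0,0,0,0,0,-0.136,-1],[0,0,0,0,0,-0.136,-1]]'
```

```text
time_s: 1.3
tool_pos: [515.9, -69.3, 230.9]
eef_rot: [-180.0, 0.0, 14.8]
contact_force: [0.6, -0.7, -0.9]
width: 85.1
time_s: 2.5
tool_pos: [543.2, -37.6, 230.7]
eef_rot: [-179.9, -0.0, 108.6]
contact_force: [-0.2, 0.1, 0.1]
width: 85.5
```

```bash
python3 -m inch '[[0,0,40,0,0,0,-1],[0,0,40,0,0,0,-1],[0,0,40,0,0,0,-1],[0,0,20,0,0,0,-1],[0,0,0,0,0,0,-1]]'
python3 - <<'E'
from h import *
s=snap('side','side1'); c=s['color'][100:320,170:400,::-1]
cv2.imwrite('pics/side1c.png',cv2.resize(c,None,fx=2.7,fy=2.7,interpolation=cv2.INTER_CUBIC))
t=snap('top','top1'); c=t['color'][140:275,195:360,::-1]
cv2.imwrite('pics/top1c.png',cv2.resize(c,None,fx=4,fy=4,interpolation=cv2.INTER_CUBIC))
E
```

```text
time_s: 3.0
tool_pos: [540.0, -37.4, 87.2]
eef_rot: [-179.5, -0.2, 108.3]
contact_force: [-0.4, -0.9, -0.2]
width: 85.6
```

View pics/side1c.png

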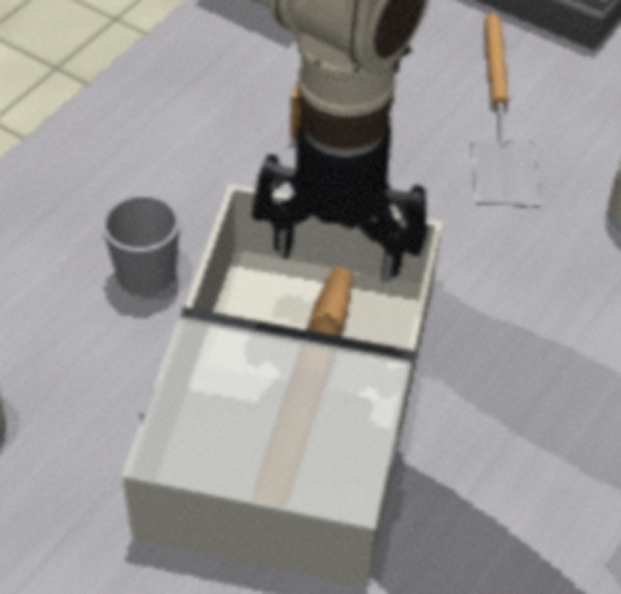

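View pics/top1c.png

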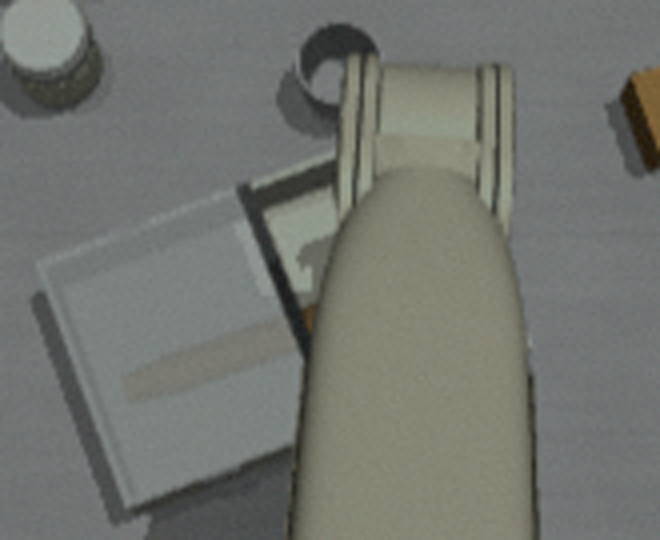

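The side view shows the fingers straddling the pin inside the opening. The tips are at crop px (283,250) and (392,272), and the pin's end is at (342,275). I'll descend, slower near the floor.

```bash
python3 -m inch '[[0,0,20,0,0,0,-1],[0,0,20,0,0,0,-1],[0,0,15,0,0,0,-1],[0,0,10,0,0,0,-1],[0,0,7,0,0,0,-1],[0,0,3,0,0,0,-1],[0,0,0,0,0,0,-1],[0,0,0,0,0,0,-1]]'
```

```text
time_s: 3.9
tool_pos: [544.2, -37.7, 17.0]
eef_rot: [179.9, 0.0, 108.3]
contact_force: [0.6, -0.0, 0.1]
width: 85.2
```

```bash
python3 -m inch '[[0,0,4,0,0,0,-1],[0,0,4,0,0,0,-1],[0,0,0,0,0,0,-1]]' 90 && python3 -m inch '[[0,0,0,0,0,0,-0.3],[0,0,0,0,0,0,0],[0,0,0,0,0,0,0.2],[0,0,0,0,0,0,1],[0,0,0,0,0,0,1],[0,0,0,0,0,0,1],[0,0,0,0,0,0,1],[0,0,0,0,0,0,1]]' 90
```

```text
time_s: 4.2
tool_pos: [543.0, -37.6, 7.7]
eef_rot: [-179.9, -0.0, 108.3]
contact_force: [-0.6, -0.2, 0.2]
width: 85.3
time_s: 5.0
tool_pos: [544.0, -37.7, 8.9]
eef_rot: [179.9, 0.0, 108.3]
contact_force: [0.1, 0.4, 4.5]
width: 29.9
```

The grip is closed at 29.9 mm on the 32 mm pin. Next I'll work out the tilt path in the pin's vertical plane.

Run:
```python
import numpy as np
g,e=224,12
def tcp(xb,zb,t): 
    u=np.array([np.cos(t),np.sin(t)]);n=np.array([np.sin(t),-np.cos(t)]); return np.array([xb,zb])+g*u+e*n,u,n
P=[(-137,21,0),(-137,23,0)]+[(-137,23,.03*k) for k in range(1,9)]+[(-137+56*k/5,23,.24+.03*k) for k in range(1,6)]
for p,q in zip(P,P[1:]):
    a,u,n=tcp(*p);b,_,_=tcp(*q);d=b-a
    t=q[2]; print('x %.1f z %.1f wy %.2f | tilt %.1f tcp %s lidtop %.0f a %s wallbot %.0f'%(-d@u,d@n,-(q[2]-p[2]),np.degrees(t),b.round(0),q[1]+(10-q[0])*np.tan(t)+16/np.cos(t),(q[0]+280*np.cos(t)).round(0),q[1]+(160-q[0])*np.tan(t)-16/np.cos(t)))
```

```text
x 0.0 z -2.0 wy 0.00 | tilt 0.0 tcp [87. 11.] lidtop 39 a 143.0 wallbot 7
x -0.3 z -6.7 wy -0.03 | tilt 1.7 tcp [87. 18.] lidtop 43 a 143.0 wallbot 16
x -0.3 z -6.7 wy -0.03 | tilt 3.4 tcp [87. 24.] lidtop 48 a 142.0 wallbot 25
x -0.3 z -6.7 wy -0.03 | tilt 5.2 tcp [87. 31.] lidtop 52 a 142.0 wallbot 34
x -0.3 z -6.7 wy -0.03 | tilt 6.9 tcp [87. 38.] lidtop 57 a 141.0 wallbot 43
x -0.3 z -6.7 wy -0.03 | tilt 8.6 tcp [86. 45.] lidtop 61 a 140.0 wallbot 52
x -0.3 z -6.7 wy -0.03 | tilt 10.3 tcp [86. 51.] lidtop 66 a 138.0 wallbot 61
x -0.3 z -6.7 wy -0.03 | tilt 12.0 tcp [85. 58.] lidtop 71 a 137.0 wallbot 70
x -0.3 z -6.7 wy -0.03 | tilt 13.8 tcp [83. 65.] lidtop 75 a 135.0 wallbot 79
x -11.1 z -4.1 wy -0.03 | tilt 15.5 tcp [93. 71.] lidtop 77 a 144.0 wallbot 85
x -11.1 z -3.7 wy -0.03 | tilt 17.2 tcp [103.  78.] lidtop 78 a 153.0 wallbot 91
x -11.0 z -3.4 wy -0.03 | tilt 18.9 tcp [112.  84.] lidtop 79 a 161.0 wallbot 96
x -10.9 z -3.1 wy -0.03 | tilt 20.6 tcp [122.  91.] lidtop 79 a 170.0 wallbot 101
x -10.7 z -2.8 wy -0.03 | tilt 22.3 tcp [131.  97.] lidtop 78 a 178.0 wallbot 105
```

```bash
python3 -m inch '[[0,0,-2,0,0,0,1],[-0.3,0,-6.7,0,-0.03,0,1],[-0.3,0,-6.7,0,-0.03,0,1],[-0.3,0,-6.7,0,-0.03,0,1],[-0.3,0,-6.7,0,-0.03,0,1],[0,0,0,0,0,0,1],[0,0,0,0,0,0,1]]' 90
```

```text
time_s: 5.7
tool_pos: [543.7, -37.1, 37.5]
eef_rot: [180.0, 6.9, 108.3]
contact_force: [-0.2, -0.8, -1.5]
width: 29.6
```

Run:
```python
from h import *
s=snap('side','side2'); c=s['color'][100:320,170:400,::-1]
cv2.imwrite('pics/side2c.png',cv2.resize(c,None,fx=2.7,fy=2.7,interpolation=cv2.INTER_CUBIC))
st=state();print(st['contact_force'],st['wrist_torque'],st['tool_pos'],st['eef_rot'],st['joint_positions'],st['width'])
```

```text
[ 0.58988508 -0.16908383 -1.01879827] [ 0.0360077  -0.02781783 -0.01414761] [543.5199779  -37.44121609  37.18048254] [179.99786084   6.88116673 108.3043636 ] [ -0.31465849  26.55867055 -12.8180323   48.41474826  -6.51872981
  71.25506113] 29.278722879434152
```

View pics/side2c.png

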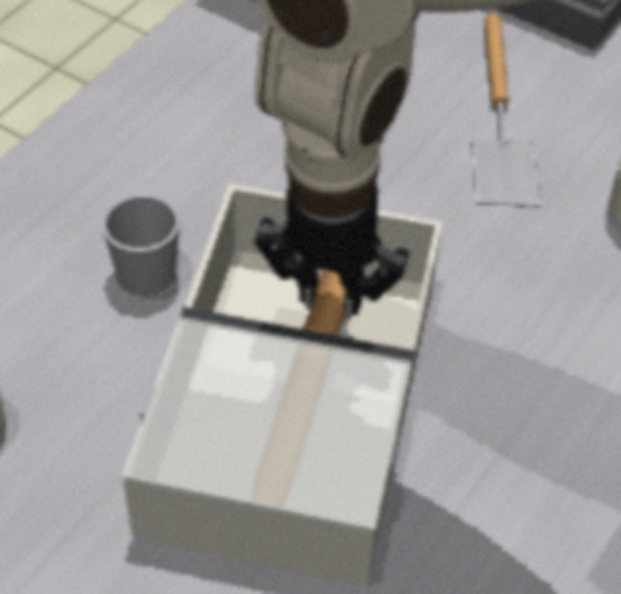

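The pin is between the fingers (crop px (325,300)) and still runs under the lid to (270,500), with low forces. Continuing the tilt.

```bash
python3 -m inch '[[-0.3,0,-6.7,0,-0.03,0,1],[-0.3,0,-6.7,0,-0.03,0,1],[-0.3,0,-6.7,0,-0.03,0,1],[-0.3,0,-6.7,0,-0.03,0,1],[0,0,0,0,0,0,1],[0,0,0,0,0,0,1]]' 90
python3 - <<'E'
from h import *
s=snap('side','side3'); c=s['color'][100:320,170:400,::-1]
cv2.imwrite('pics/side3c.png',cv2.resize(c,None,fx=2.7,fy=2.7,interpolation=cv2.INTER_CUBIC))
t=snap('top','top3'); c=t['color'][140:275,195:360,::-1]
cv2.imwrite('pics/top3c.png',cv2.resize(c,None,fx=4,fy=4,interpolation=cv2.INTER_CUBIC))
st=state();print(st['contact_force'],st['wrist_torque'],st['joint_positions'])
E
```

```text
time_s: 6.35
tool_pos: [542.7, -34.1, 64.1]
eef_rot: [180.0, 13.8, 108.3]
contact_force: [-0.2, 0.0, -1.5]
width: 29.1
[ 0.3538784   1.21134033 -1.28226377] [ 0.17989694  0.04823515 -0.05488064] [  3.72803834  23.86367864 -13.67947939  48.95084855 -13.29778055
  75.04056506]
```

View pics/side3c.png

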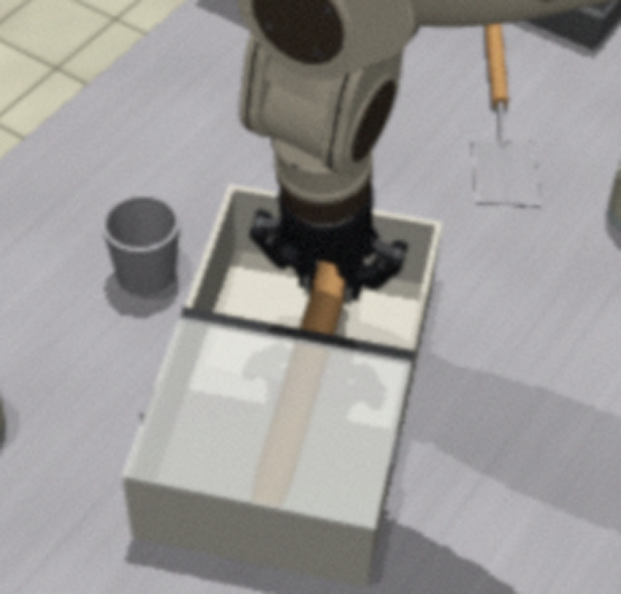

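View pics/top3c.png

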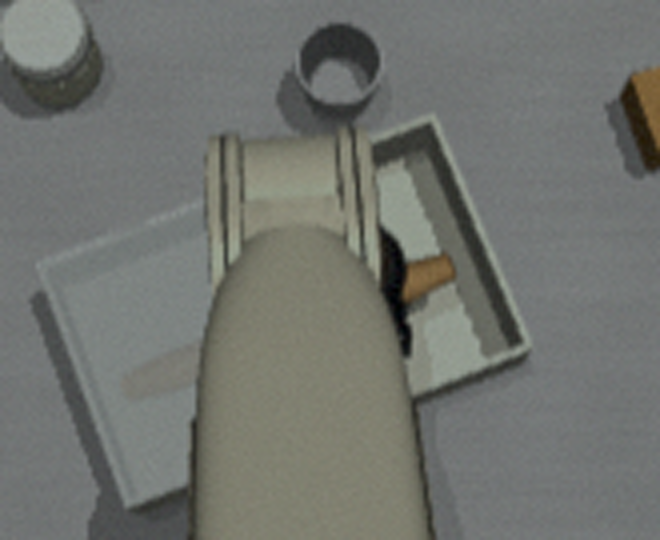

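End a sticks out of the gripper at top crop px (453,267), well off the end wall. I'll check its height from depth.

Run:
```python
from h import *
t=load('top3')
for u,v in((412,280),(420,279),(428,275),(436,272),(444,270),(450,268)): print(w(t,195+u/4,140+v/4).round(0),end=' ')
```

```text
[543. -51.  96.] [544. -57.  94.] [547. -63.  94.] [549. -69.  98.] [550. -75.  99.] [553. -80.  93.]
```

```bash
python3 -m inch '[[-11.1,0,-4.1,0,-0.03,0,1],[-11.1,0,-3.7,0,-0.03,0,1],[-11,0,-3.4,0,-0.03,0,1],[-11,0,-3.1,0,-0.03,0,1],[-10.7,0,-2.8,0,-0.03,0,1],[0,0,0,0,0,0,1],[0,0,0,0,0,0,1]]' 90
python3 - <<'E'
from h import *
s=snap('side','side4'); c=s['color'][100:320,170:400,::-1]
cv2.imwrite('pics/side4c.png',cv2.resize(c,None,fx=2.7,fy=2.7,interpolation=cv2.INTER_CUBIC))
t=snap('top','top4'); c=t['color'][140:275,195:360,::-1]
cv2.imwrite('pics/top4c.png',cv2.resize(c,None,fx=4,fy=4,interpolation=cv2.INTER_CUBIC))
st=state();print(st['contact_force'],st['wrist_torque'],st['joint_positions'])
E
```

```text
time_s: 7.15
tool_pos: [557.4, -79.6, 96.3]
eef_rot: [180.0, 22.3, 108.3]
contact_force: [0.0, -0.3, -1.4]
width: 29.3
[-0.33930907 -0.02271879 -2.6143468 ] [ 0.33372972  0.08485162 -0.00603987] [  3.28667121  22.30008771 -12.97714579  48.69272395 -21.53059069
  73.85115847]
```

View pics/side4c.png

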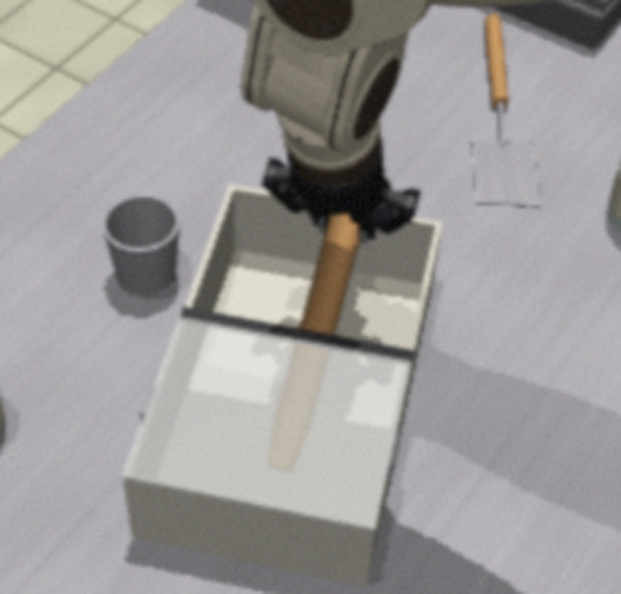

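View pics/top4c.png

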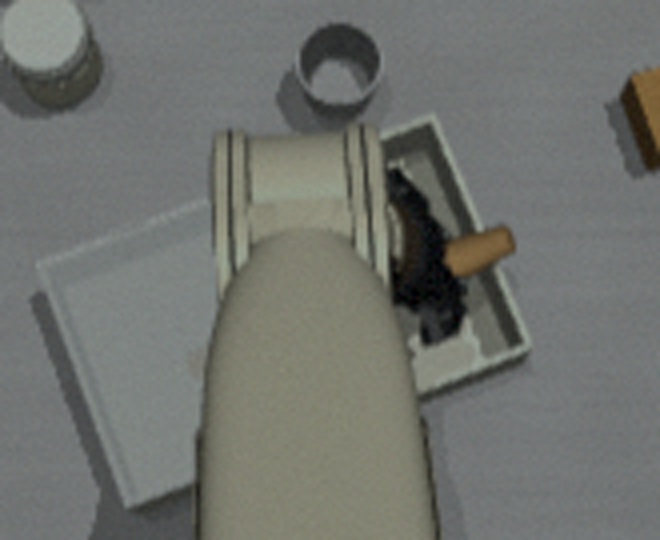

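End a is now over the end wall at top crop px (513,243), and end b is still under the lid at side crop (283,466). I'll check both heights.

Run:
```python
from h import *
t=load('top4');s=load('side4')
for u,v in((455,262),(470,258),(485,252),(495,249),(505,245),(510,243)): print(w(t,195+u/4,140+v/4).round(0),end=' ')
p0=np.array([557.4,-79.6]); yaw=np.radians(-71.6); n=np.array([-np.sin(yaw),np.cos(yaw)]);u=np.array([np.cos(yaw),np.sin(yaw)])
def plane(d,px,py):
    A=w(d,px,py,0);B=w(d,px,py,100); k=(p0-A[:2])@n/((B-A)[:2]@n); P=A+k*(B-A); return P.round(0),((P[:2]-p0)@u).round(0)
print();print('b',plane(s,170+283/2.7,100+466/2.7),'a?',plane(t,195+513/4,140+243/4))
```

```text
[550. -82. 128.] [553. -93. 129.] [ 557. -104.  131.] [ 559. -111.  132.] [ 562. -119.  135.] [ 564. -123.  132.] 
b (array([495., 107.,  -4.]), np.float64(-196.0)) a? (array([ 574., -130.,   84.]), np.float64(53.0))
```

Run:
```python
from h import *
s=load('side4')
p0=np.array([557.4,-79.6]); yaw=np.radians(-71.6);u=np.array([np.cos(yaw),np.sin(yaw)])
S=[];Z=[]
for k in np.linspace(0,1,30):
    for off in(-3,0,3):
        x=320+k*(343-320)+off;y=322+k*(240-322); P=w(s,170+x/2.7,100+y/2.7)
        S.append((P[:2]-p0)@u);Z.append(P[2])
S=np.array(S);Z=np.array(Z)
f=np.polyfit(S,Z,1); m=abs(Z-np.polyval(f,S))<8; f=np.polyfit(S[m],Z[m],1); print(np.degrees(np.arctan(f[0])),f,S.min(),S.max(),m.sum())
```

```text
22.26535881981004 [  0.40942376 124.57388865] -101.9174981994547 -27.478877973963954 90
```

The side depth fit gives a tilt of 22.3°, exactly as planned, so there's no sag. Drawing the pin out along its axis.

```bash
python3 -m inch '[[-8,0,0,0,0,0,1],[-12,0,0,0,0,0,1],[-12,0,0,0,0,0,1],[-12,0,0,0,0,0,1],[-12,0,0,0,0,0,1],[-8,0,0,0,0,0,1],[0,0,0,0,0,0,1]]' 90; python3 -m inch '[[-8,0,0,0,0,0,1],[-12,0,0,0,0,0,1],[-12,0,0,0,0,0,1],[-12,0,0,0,0,0,1],[-12,0,0,0,0,0,1],[-12,0,0,0,0,0,1],[-8,0,0,0,0,0,1],[0,0,0,0,0,0,1],[0,0,0,0,0,0,1]]' 90
python3 - <<'E'
from h import *
s=snap('side','side5'); c=s['color'][60:320,170:420,::-1]
cv2.imwrite('pics/side5c.png',cv2.resize(c,None,fx=2.3,fy=2.3,interpolation=cv2.INTER_CUBIC))
st=state();print(st['contact_force'],st['wrist_torque'],st['joint_positions'])
E
```

```text
time_s: 7.95
tool_pos: [576.7, -137.2, 121.4]
eef_rot: [179.9, 22.4, 108.1]
contact_force: [-0.6, 0.8, -1.4]
width: 29.6
time_s: 8.85
tool_pos: [597.8, -202.7, 149.3]
eef_rot: [-180.0, 22.3, 108.3]
contact_force: [-0.4, 0.3, -1.1]
width: 29.4
[-0.62695887  0.79472032 -0.99977801] [ 0.32985747  0.15552464 -0.04907509] [ -9.394311    23.29461381  -2.68891602  53.26122517 -19.65801054
  60.44027305]
```

View pics/side5c.png

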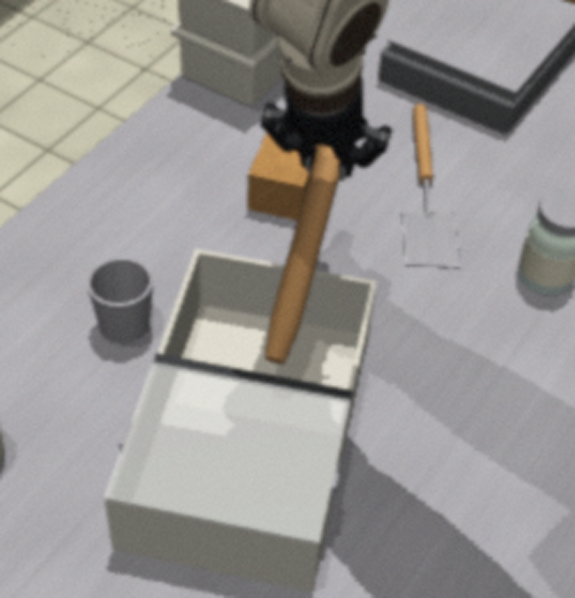

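End b, at side crop px (275,356), is clear of the lid's edge. Lifting straight up.

```bash
python3 -m inch '[[-2,0,-5,0,0,0,1],[-4,0,-9.5,0,0,0,1],[-4,0,-9.5,0,0,0,1],[-4,0,-9.5,0,0,0,1],[-4,0,-9.5,0,0,0,1],[-4,0,-9.5,0,0,0,1],[-4,0,-9.5,0,0,0,1],[-4,0,-9.5,0,0,0,1],[-4,0,-9.5,0,0,0,1],[-4,0,-9.5,0,0,0,1],[-4,0,-9.5,0,0,0,1],[-2,0,-5,0,0,0,1]]' 90; python3 -m inch '[[0,0,0,0,0,0,1],[0,0,0,0,0,0,1],[0,0,0,0,0,0,1],[0,0,0,0,0,0,1],[0,0,0,0,0,0,1],[0,0,0,0,0,0,1]]' 90
python3 - <<'E'
from h import *
s=snap('side','side6'); c=s['color'][60:320,170:420,::-1]
cv2.imwrite('pics/side6c.png',cv2.resize(c,None,fx=2.3,fy=2.3,interpolation=cv2.INTER_CUBIC))
t=snap('top','top6'); cv2.imwrite('pics/top6.png',t['color'][:,:,::-1])
st=state();print(st['contact_force'],st['wrist_torque'],st['joint_positions'],st['qvel'],st['tool_pos'])
E
```

```text
time_s: 10.1
tool_pos: [598.7, -203.5, 264.9]
eef_rot: [179.9, 22.4, 108.2]
contact_force: [0.2, 0.0, -1.1]
width: 29.5
time_s: 10.7
tool_pos: [598.2, -203.4, 263.0]
eef_rot: [-180.0, 22.3, 108.3]
contact_force: [0.3, 0.2, -2.2]
width: 29.3
[-0.63719989 -0.67915524 -1.53180919] [0.32663679 0.14291646 0.03701316] [ -9.47291016  19.45812842   9.13467792  68.85185636 -19.6597662
  60.36869124] [-0.00702189 -0.14863557 -0.04487019  0.07238212  0.09001222  0.07750843] [ 598.25465873 -203.34211585  263.23848253]
```

View pics/side6c.png

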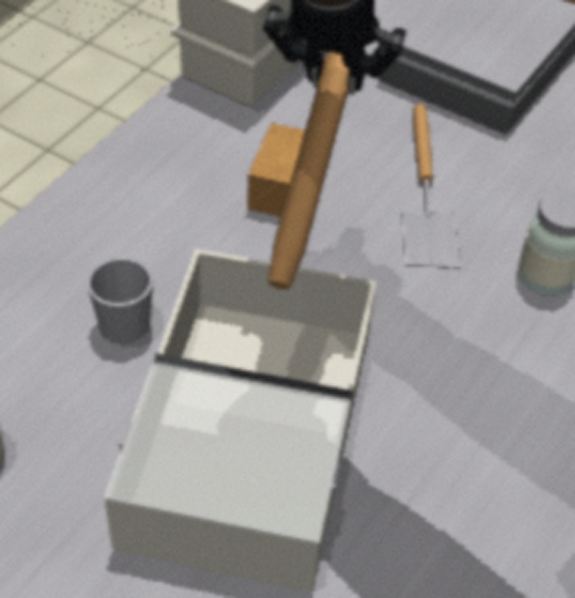

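View pics/top6.png

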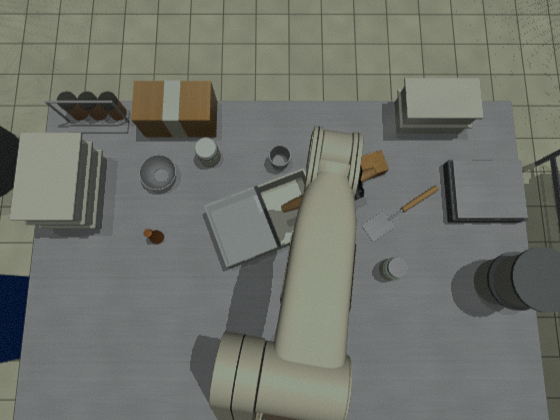

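Bystanders look undisturbed, at the same pixels as at the start. I'll check end b's height with depth at side crop px (282,272).

Run:
```python
from h import *
s=load('side6')
for x,y in((283,272),(284,262),(300,210),(320,130),(332,80)): print(w(s,170+x/2.3,60+y/2.3).round(0))
```

```text
[528.  -6. 201.]
[531. -13. 207.]
[546. -62. 227.]
[ 573. -136.  261.]
[ 590. -183.  283.]
```

```bash
python3 -c "
from cell import close_job
print(close_job())"
```

```text
the job is handed in; nothing more can be done
None
```

The rolling pin is out of the pan and held still in the gripper; I handed the job in at about 10.8 s. The interface reports no verdict.

**What I did:** I gripped the pin through the opening about 58 mm from its leading end, with 90 N. I tilted it to 22° while easing it forward, drew it out along its own axis past the lid's edge, and lifted it straight up about 115 mm.

**Last checks:**
- **Height:** the lower end is at about 190 mm above the table by depth, and the pin rises from there to the gripper. The required height is 135 mm.
- **Tilt midway:** a depth fit while the pin was slanting through the opening gave 22.3°, matching the tool. The leading end was at about 123 mm and the other end was still under the lid.
- **Grip:** the finger opening stayed at 29–30 mm throughout, slightly under the pin's 32 mm, and the pin did not slip.
- **Forces:** the wrist readings I took after each move were a few newtons at most. The contact force on the pan is not measured directly.
- **Bystanders:** they appear at the same pixels in the last top view as at the start, judged by eye. The arm partly hides the carton there, but the side view shows it standing.

**Disagreement:** an estimate of the hidden end's position, made midway by projecting its pixel onto the pin's plane, gave an impossible height of -4 mm. I discarded it in favour of the depth fit.

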